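# Vent the vacuum box and take off its lid

## Task

Two small vacuum boxes with clear walls and white lids keep relay modules dry. On the one with the blue tap, first turn the tap counter-clockwise to its stop to let the air in, then lift the lid off by the tap and set it down flat, without dropping it, in the middle of the green mat, tap still open. Leave the box with the orange tap sealed, and the loupe and the jar of grommets where they are.

Things in the scene. Friction and masses are not known exactly. Their poses are not given: they have to be found in the camera images.
- blue_lid: Square white lid 124x124 mm of the box with the blue tap, 0.2 to 0.45 kg, loose. The plate is 10 mm thick with a black plug 103x103 mm, 16 mm deep, under it. Origin: centre of the plug's underside, z up; the plate's top is at z = 26 mm, the top of the tap's bar at z = 62 mm. On its box the plug sits in the opening (about 2.5 mm play each side) and keeps the lid from turning. On the mat it rests on the plug, origin at the mat's top.
- blue_grip (a point): Point to grip the blue tap: on the tap's upright turning axis, at the lid's centre, 24 mm above the lid's plate and 12 mm below the top of the bar. The tap is a blue upright bar 52 mm long, 14 mm thick, 28 mm high, whose underside is 8 mm above the plate. This point's x axis runs along the bar (so it turns with the tap), y across its thickness, z up. It is also the handle of the lid.
- blue_tap (a joint): Angle of the blue tap on its lid: 0 shut (bar along the lid's x axis), grows counter-clockwise seen from above, stop at 1.31 rad (75 degrees). Starts at 0 to 0.15. It turns against light friction (0.05 N m) and stays where left. Below about 0.6 rad the vacuum holds the lid fast; near the stop the lid is free.
- blue_box: The box under that lid: clear-walled square box 120x120x60 mm, wall 6 mm, fixed to the worktop, an amber-topped relay module inside. Origin: centre of its underside, z up. Closed, the lid's origin is 44 mm above it and the lid is aligned with it.
- lid_mat: Dark green flat mat 180x180 mm, 3 mm thick, fixed to the worktop. Origin: centre of its underside.
- orange_lid: The other lid, same shape but with an orange tap, on a like box (black relay module inside). To be left alone. Origin as for the blue lid.
- orange_tap (a joint): Angle of the orange tap: 0 shut, as for the blue one. To be left alone.
- loupe: Black stand loupe, 41 mm across, 34 mm high, loose; bystander. Origin: centre of its underside.
- grommet_jar: Clear jar of blue and white grommets with black lid, 50 mm across, 43 mm high, loose; bystander. Origin: centre of its underside.

How it is judged:
On the way, in this order (a step that is already met when the one before it is completed fails the run):
1. the blue tap is turned open while its lid still sits on its box (value of joint blue_tap above 1.05 rad and z of blue_lid in the frame of blue_box below 0.048 m and horizontal distance between blue_lid and blue_box below 0.01 m), for 0.1 s.
2. the lid is lifted clear of its box (z of blue_lid in the frame of blue_box above 0.068 m), for 0.1 s.
At the end, for the whole second after the job is handed in: The blue-tapped lid lies flat (within 0.1 rad) and at rest on the mat, its centre within 30 mm of the mat's centre, its tap still open (over 0.9 rad); the orange tap is still shut (under 0.4 rad) (horizontal distance between blue_lid and lid_mat below 0.03 m and z of blue_lid in the frame of lid_mat below 0.007 m and angle between blue_lid's own z axis and vertical below 0.1 rad and linear speed of blue_lid below 0.02 m/s and value of joint blue_tap above 0.9 rad and value of joint orange_tap below 0.4 rad); the robot touches nothing.
It fails at once if the lid is dropped on the mat (faster than 0.6 m/s within 30 mm of it) (z of blue_lid in the frame of lid_mat below 0.033 m and linear speed of blue_lid above 0.6 m/s).
It fails at once if the box with the orange tap is meddled with: its tap turned past 0.4 rad or its lid moved more than 15 mm (value of joint orange_tap above 0.4 rad or distance of orange_lid from where it was at the start of the episode above 0.015 m).
It fails at once if the loupe or the grommet jar is moved more than 30 mm (distance of any of loupe, grommet_jar from where it was at the start of the episode above 0.03 m).
It also fails if it takes over 38 s, if anything falls off the work surface, if the arm or the gripper's body presses on something with over 40 N, if the wrist force passes 120 N, or if a joint passes its speed limit or range.

## Robot

A 6-joint arm with a two-finger parallel gripper is mounted at the origin on a cart in front of the work surface, level with it; the furniture and walls round the work are solid. World frame = base frame: x ahead of the robot, y to its left, z up, the work surface at z = 0. Lengths are in m, angles in rad, forces in N, time in s.
With the tool pointing down it reaches from about 0.25 to 0.725 m from the base axis. Payload 4 kg.
Tool frame: the origin (TCP) lies at the very end of the fingers, on their centre line; the grasp point (between the pads) lies 19 mm behind it; x points along the fingers, y is the direction in which the jaws open and shut, and the axes are right-handed (so a half turn about x gives the same grasp; the last joint's range is limited). The gripper opens to 85 mm and grips with 20 to 120 N. Pads are 22 mm wide; open, the fingers measure 114 mm over their backs; the gripper's body (76 mm by 85 mm) begins 54 mm behind the grasp point. The pads swing forward as they close: fully open they stand 13 mm farther back than shut.
Start: joints at [1.107, 0.241, 0.005, 1.335, 0, 1.571], TCP at [0.224, 0.447, 0.231] pointing down, gripper open.
Joint ranges: [-2.72, 2.72], [-1.05, 1.87], [-1.09, 1.28], [-1.99, 2.15], [-1.42, 1.44], [-3.14, 3.14]. Speed limits (rad/s): [2.79, 2.79, 3.14, 3.14, 3.14, 3.14].

## Interface

Orientations are given as a unit quaternion [x, y, z, w].
In Python, from workcell import get_obs, camera, job_done gives the robot as it stands. The module is installed in compiled form; this text tells all that it offers.
- The arm moves only by the tool arm_command, never from a script. Its argument "motion" is a list of rows, each an object of numbers: "x", "y", "z": the shift along the tool's x, y, z in m; "roll": the turn about the tool's x in rad; "fingers": the opening, from 0 (shut) to 1 (fully open). A call has 1 to 20 rows; each row shifts and turns the pose as measured when the row begins, along the tool's axes as they then stand; what a row does not reach is not made up. A row lasts 1/12 s, in which the tool goes at most 41.7 mm and 7.16 degrees, less where a joint would pass 70% of its speed; a pose out of reach is approached as far as the arm can. A call is refused whole if a number of a shift passes 0.0417 or a number of a turn 0.125, either way. A call with a gripper value outside its range is refused whole. The fingers move at their own pace and stop on an object; the grip force is fixed at half the most. Time passes only in rows, so rows that do not move let the fingers close. It gives the time, the measured TCP pose, the force and the opening at its end, in the units of the state.
- get_obs(): the state, without advancing time (a new reading comes with each control period).
- camera(name): name is "scene" or "side" or "wrist"; returns a dict with "frame" (400x640x3 uint8, red, green, blue), "intrinsics" (3x3 intrinsics, pixels), "rvec" (rotation vector, rad) and "tvec" (3), from world to camera coordinates, as OpenCV has them. Camera axes: x right, y down, z forward; pixel columns grow to the right and rows downward; lengths in m; the calibration is good to about 2 mm. A picture is of the moment at which its call begins. There is no depth.
- job_done(): hands the job in, once; it reports no verdict.
The state is a dict: "clock": time; "joint_pos": joint angles; "joint_vel": joint speeds; "tau": joint torques, N m; "eef_pos": TCP position; "tool_rot": TCP orientation; "ft_force": force on the tool from outside, world axes, zero at the start; "ft_torque": the same for the moment, N m; "grip_width": finger opening in m.
Only numpy, scipy, OpenCV 4.12 (cv2) and the standard library are available. Lean on these libraries where they do the work, as an engineer would, in place of code of your own. Each camera call takes 0.05 s, during which the arm holds its last target.

## Working session

There is one attempt and no reset: what is moved stays moved. The work goes in short steps, Python scripts to look and compute and a tool call to move; the robot and the scene stay as the last step left them, time stands still between calls to the robot, and variables do not carry over. Pictures are saved under pics/ and viewed, and the job is handed in when it is done.

Besides the shell and the picture viewer there is one more tool, called after ">>>" as name([rows], argument=value, ...), one row to a line, values as JSON. arm_command: Moves the arm, as the interface text tells. Its arguments: {"type":"object","properties":{"motion":{"type":"array","items":{"type":"object","properties":{"x":{"type":"number"},"y":{"type":"number"},"z":{"type":"number"},"roll":{"type":"number"},"fingers":{"type":"number"}}}}},"required":["motion"]}

```bash
mkdir -p pics
python3 - <<'E'
from workcell import get_obs, camera
import cv2,pickle
o=get_obs();print(o)
d={}
for n in("scene","side","wrist"):
    c=camera(n);d[n]=c;cv2.imwrite(f"pics/{n}0.png",c["frame"][:,:,::-1])
    print(n,c["intrinsics"],c["rvec"],c["tvec"])
pickle.dump(d,open("c0.pkl","wb"))
E
```

```text
{'clock': 0.0, 'joint_pos': array([ 1.10701661e+00,  2.41404684e-01,  3.70043161e-03,  1.33520550e+00,
       -5.64174473e-06,  1.57080623e+00]), 'joint_vel': array([-2.91604158e-04, -1.41444293e-03,  3.64647741e-04, -7.66178480e-05,
       -7.10526461e-04, -9.98038012e-04]), 'tau': array([ 1.86101183e-04, -3.72315896e+01,  2.52407455e+01,  1.68950408e-02,
        1.71430806e-04,  6.72812845e-06]), 'eef_pos': array([0.22337833, 0.44660532, 0.23040803]), 'tool_rot': array([ 0.16178095,  0.68834882, -0.16323629,  0.68800926]), 'ft_force': array([0.07503822, 0.35439538, 0.69883059]), 'ft_torque': array([-0.02174324,  0.03571248,  0.0139593 ]), 'grip_width': 0.08539519343774724}
scene [[508.45830752   0.         322.78360035]
 [  0.         508.45830752 200.16644078]
 [  0.           0.           1.        ]] [ 2.23339519 -0.73014586  0.33726789] [-0.38367829  0.30428818  1.06312683]
side [[437.87384228   0.         316.58621516]
 [  0.         437.87384228 197.16171411]
 [  0.           0.           1.        ]] [ 0.11197723 -2.72090108  1.45989687] [0.53331288 0.07651838 1.2367564 ]
wrist [[350.3018565    0.         319.22248447]
 [  0.         350.3018565  196.02687059]
 [  0.           0.           1.        ]] [-2.44622374 -1.51285101 -0.22536625] [-0.49911503 -0.03863502  0.37932773]
```

View pics/scene0.png

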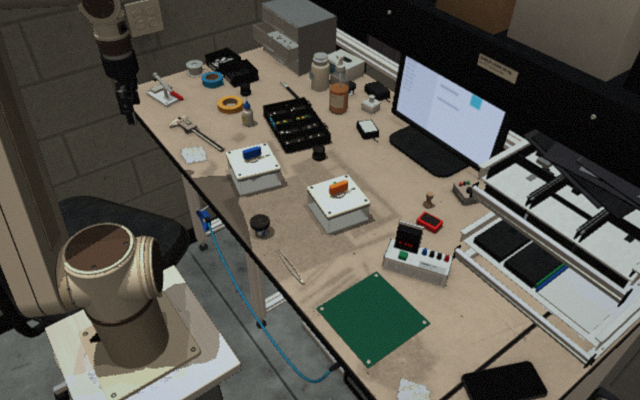

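View pics/side0.png

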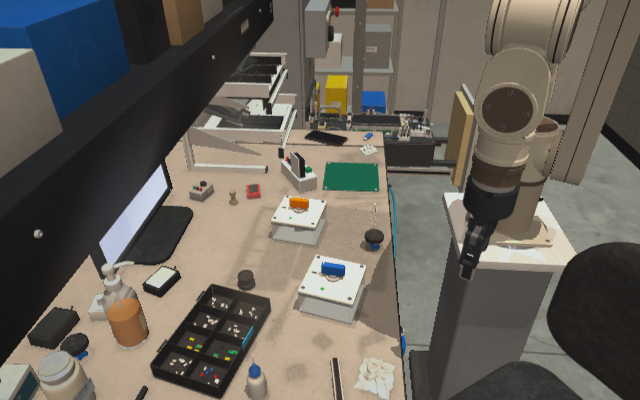

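View pics/wrist0.png

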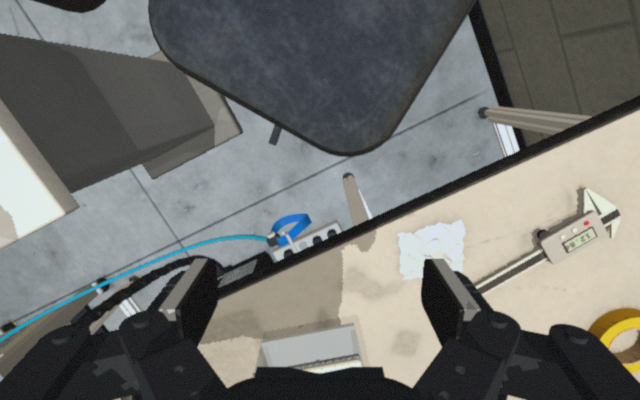

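The scene picture shows the blue-tapped box at about (252,165), the orange one at (338,195) and the mat at (373,317). The side picture has the blue lid at (333,278). I'll enlarge these.

Run:
```python
import cv2,pickle,numpy as np
d=pickle.load(open("c0.pkl","rb"))
def crop(n,x,y,w,h,s):
    f=d[n]["frame"][y:y+h,x:x+w,::-1]
    return cv2.resize(f,None,fx=s,fy=s,interpolation=cv2.INTER_CUBIC)
cv2.imwrite("pics/a.png",crop("scene",215,130,100,75,8))
cv2.imwrite("pics/b.png",crop("side",285,240,100,75,8))
cv2.imwrite("pics/c.png",crop("scene",310,262,130,105,6))
```

```text
(no output)
```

View pics/a.png

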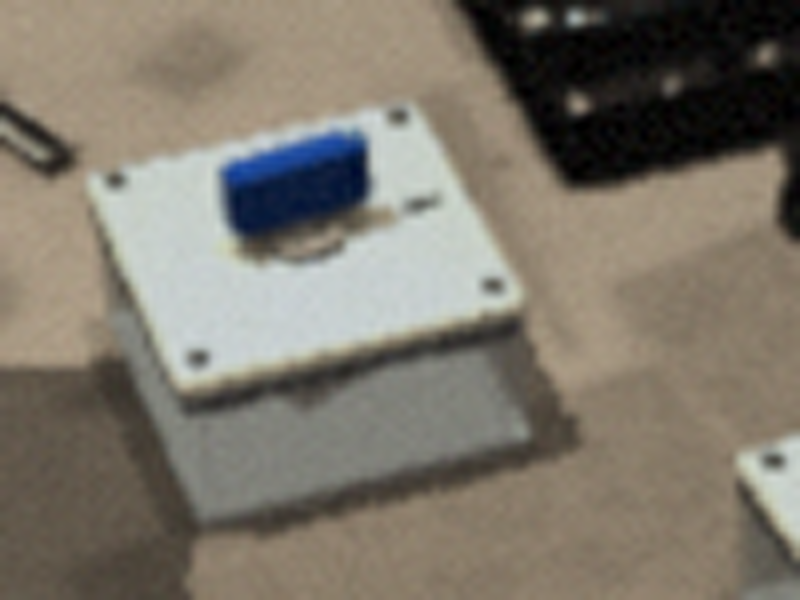

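View pics/b.png

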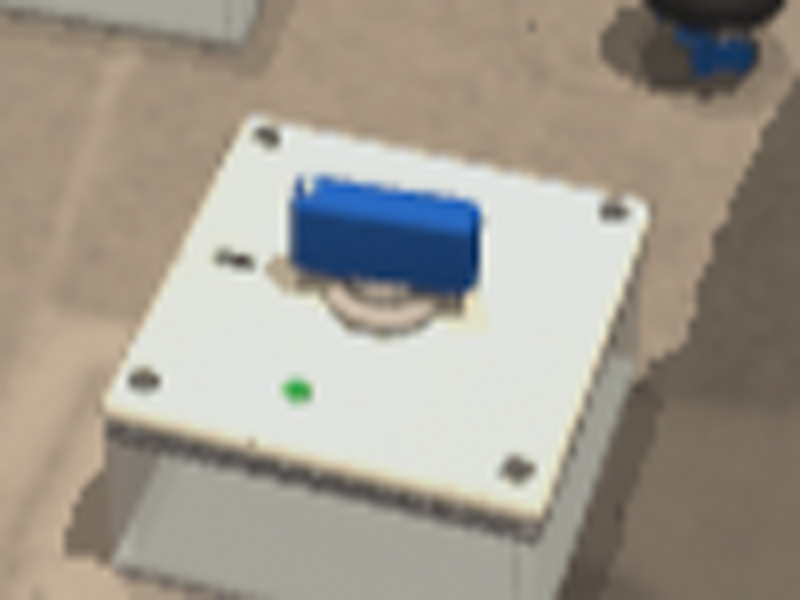

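View pics/c.png

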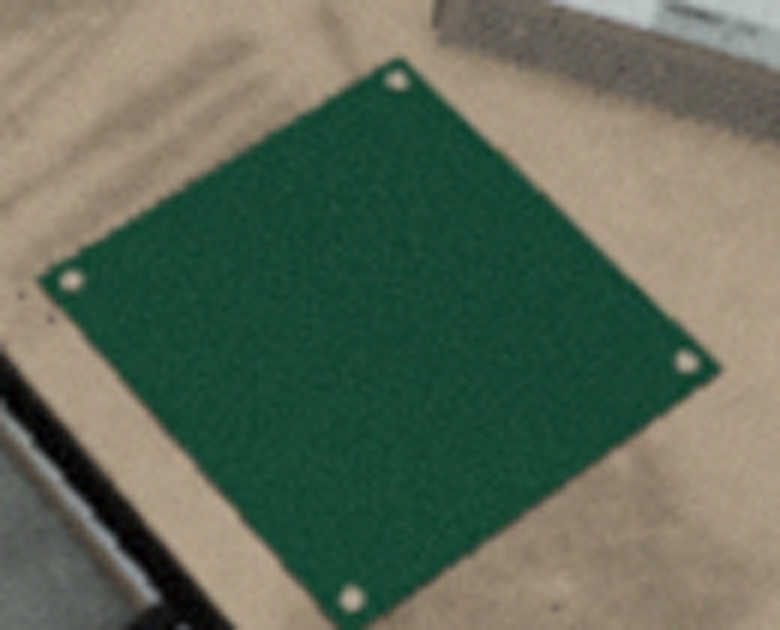

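The blue lid's four plate corners, bar ends and the mat's corners are clearly readable in the crops. Now I'll turn them into positions.

```bash
cat > h.py <<'E'
import cv2,pickle,numpy as np
def ray(c,uv,z):
    R,_=cv2.Rodrigues(np.array(c["rvec"]));t=np.array(c["tvec"]).ravel()
    p=cv2.undistortPoints(np.array([[uv]],float),c["intrinsics"],None)[0,0]
    o=-R.T@t; v=R.T@np.array([p[0],p[1],1.]); return o+v*(z-o[2])/v[2]
def pos(c,pts,off,s,z):
    return np.array([ray(c,(np.array(p)+.5)/s-.5+np.array(off),z) for p in pts])
def proj(c,X):
    return cv2.projectPoints(np.array(X,float).reshape(-1,3),np.array(c["rvec"],float),np.array(c["tvec"],float),c["intrinsics"],None)[0].reshape(-1,2)
E
python3 - <<'E'
from h import *
np.set_printoptions(precision=4,suppress=True)
d=pickle.load(open("c0.pkl","rb"))
def rep(n,P):
    print(n,"ctr",P.mean(0));print(P[:,:2].tolist() and P[:,:2]);
    e=np.roll(P,-1,0)-P; print("sides",np.linalg.norm(e,axis=1),"ang",np.degrees(np.arctan2(e[:,1],e[:,0])))
S,D=d["scene"],d["side"]
rep("lid scene",pos(S,[(90,178),(415,103),(525,305),(185,395)],(215,130),8,.070))
rep("lid side",pos(D,[(250,115),(648,203),(543,520),(105,408)],(285,240),8,.070))
rep("mat",pos(S,[(40,280),(402,58),(720,370),(345,632)],(310,262),6,.003))
rep("bar scene top(near edge ends)",pos(S,[(235,187),(368,150)],(215,130),8,.106))
rep("bar side",pos(D,[(298,205),(478,225)],(285,240),8,.106))
rep("orange lid scene",pos(S,[(307,191),(348,176),(369,214),(325,231)],(0,0),1,.070))
print("loupe",ray(S,(260,233),0),"jar",ray(S,(319,158),0))
E
```

```text
lid scene ctr [0.471  0.3184 0.07  ]
[[0.4281 0.3928]
 [0.5445 0.364 ]
 [0.5143 0.2453]
 [0.3972 0.2715]]
sides [0.1199 0.1224 0.12   0.1252] ang [ -13.9063 -104.2617  167.4259   75.6815]
lid side ctr [0.4701 0.3225 0.07  ]
[[0.5146 0.247 ]
 [0.3978 0.2764]
 [0.4252 0.3985]
 [0.5426 0.368 ]]
sides [0.1204 0.1252 0.1213 0.1242] ang [ 165.8955   77.3345  -14.5659 -103.0389]
mat ctr [ 0.4421 -0.2316  0.003 ]
[[ 0.3531 -0.1436]
 [ 0.5317 -0.1432]
 [ 0.5306 -0.3206]
 [ 0.3531 -0.319 ]]
sides [0.1785 0.1774 0.1774 0.1754] ang [  0.1388 -90.3547 179.4937  90.0048]
bar scene top(near edge ends) ctr [0.4699 0.3127 0.106 ]
[[0.4463 0.3169]
 [0.4935 0.3085]]
sides [0.0479 0.0479] ang [-10.1512 169.8488]
bar side ctr [0.4697 0.3262 0.106 ]
[[0.4942 0.3241]
 [0.4453 0.3283]]
sides [0.049 0.049] ang [175.1009  -4.8991]
orange lid scene ctr [0.5572 0.047  0.07  ]
[[ 0.519   0.1257]
 [ 0.6431  0.1106]
 [ 0.5949 -0.0329]
 [ 0.4717 -0.0155]]
sides [0.125  0.1514 0.1244 0.1489] ang [  -6.939  -108.573   171.9481   71.4766]
loupe [0.3729 0.1283 0.    ] jar [0.6782 0.2886 0.    ]
```

```bash
cat >> h.py <<'E'
from scipy.spatial.transform import Rotation as Ro
np.set_printoptions(precision=4,suppress=True)
def state(goal=None):
    from workcell import get_obs
    o=get_obs();R=Ro.from_quat(o["tool_rot"]).as_matrix();p=o["eef_pos"]
    print("t",o["clock"],"p",p,"q",o["joint_pos"],"w",o["grip_width"],"F",o["ft_force"])
    print("tool x",R[:,0],"y",R[:,1],"yaw_y deg",np.degrees(np.arctan2(R[1,1],R[0,1])))
    if goal is not None: print("shift tool",R.T@(np.array(goal)-p))
    return o,R,p
E
python3 -c "
from h import *
state([.4705,.3205,.18])"
```

```text
t 0.15 p [0.2234 0.4467 0.2306] q [ 1.107   0.2413  0.004   1.3352 -0.      1.5708] w 0.08558856727520608 F [ 0.5111  0.2554 -0.1054]
tool x [-0.0007 -0.0015 -1.    ] y [ 0.4473  0.8944 -0.0017] yaw_y deg 63.42816308084814
shift tool [ 0.0506 -0.0023  0.2774]
```

>>> arm_command([
  {"z":0.04,"fingers":1},
  {"z":0.04,"fingers":1},
  {"z":0.04,"fingers":1},
  {"z":0.04,"fingers":1},
  {"z":0.04,"fingers":1},
  {"z":0.04,"fingers":1},
  {"roll":-0.11,"fingers":1},
  {"roll":-0.11,"fingers":1},
  {"roll":-0.11,"fingers":1},
])

```text
schema error: expected keys x, y, z, roll, fingers
```

Run:
```python
from h import *
from workcell import camera
o,R,p=state([.4705,.3205,.16])
c=camera("wrist");cv2.imwrite("pics/w1.png",c["frame"][:,:,::-1]);pickle.dump(c,open("w1.pkl","wb"))
```

```text
t 0.15 p [0.2234 0.4467 0.2306] q [ 1.107   0.2413  0.004   1.3352 -0.      1.5708] w 0.08558856727520608 F [ 0.5111  0.2554 -0.1054]
tool x [-0.0007 -0.0015 -1.    ] y [ 0.4473  0.8944 -0.0017] yaw_y deg 63.42816308084814
shift tool [ 0.0706 -0.0023  0.2774]
```

View pics/w1.png

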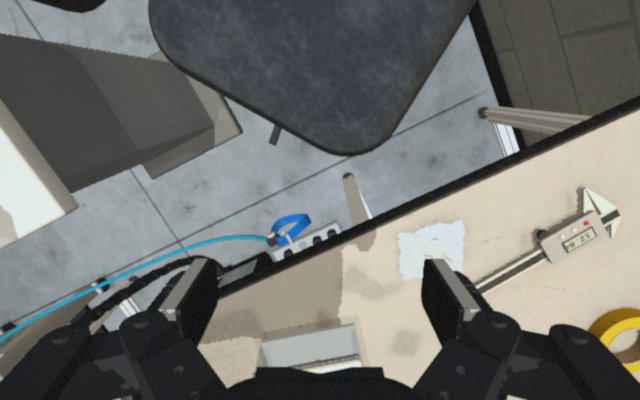

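Nothing moved, so the view is unchanged. The call was refused because every row needs all five keys.

>>> arm_command([
  {"x":0,"y":0,"z":0.04,"roll":0,"fingers":1},
  {"x":0,"y":0,"z":0.04,"roll":0,"fingers":1},
  {"x":0,"y":0,"z":0.04,"roll":0,"fingers":1},
  {"x":0,"y":0,"z":0.04,"roll":0,"fingers":1},
  {"x":0,"y":0,"z":0.04,"roll":0,"fingers":1},
  {"x":0,"y":0,"z":0.04,"roll":0,"fingers":1},
  {"x":0,"y":0,"z":0,"roll":-0.11,"fingers":1},
  {"x":0,"y":0,"z":0,"roll":-0.11,"fingers":1},
  {"x":0,"y":0,"z":0,"roll":-0.11,"fingers":1},
])

```text
clock: 0.95
eef_pos: [0.4472, 0.3358, 0.2269]
tool_rot: [0.039, 0.707, -0.042, 0.705]
ft_force: [-0.2, 0.3, 0.9]
grip_width: 0.0859
```

Run:
```python
from h import *
from workcell import camera
o,R,p=state([.4705,.3205,.16])
c=camera("wrist");cv2.imwrite("pics/w2.png",c["frame"][:,:,::-1]);pickle.dump(c,open("w2.pkl","wb"))
```

```text
t 0.95 p [0.4472 0.3358 0.2269] q [ 0.6442  0.3646  0.165   1.3758 -0.0003  0.759 ] w 0.08585520322411777 F [-0.1814  0.3155  0.8533]
tool x [-0.0036 -0.0031 -1.    ] y [ 0.1146  0.9934 -0.0034] yaw_y deg 83.41876457900365
shift tool [ 0.0668 -0.0123  0.0251]
```

View pics/w2.png

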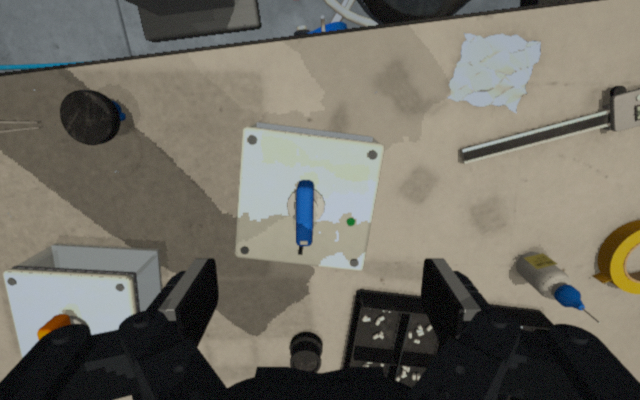

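The wrist view now shows the blue lid square-on, with corners near (243,127), (383,148), (363,270) and (235,254), and the bar from (305,180) to (303,246). I'll measure it in an enlarged crop.

Run:
```python
from h import *
c=pickle.load(open("w2.pkl","rb"))
cv2.imwrite("pics/w2c.png",cv2.resize(c["frame"][115:285,225:395,::-1],None,fx=3.5,fy=3.5,interpolation=cv2.INTER_CUBIC))
```

```text
(no output)
```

View pics/w2c.png

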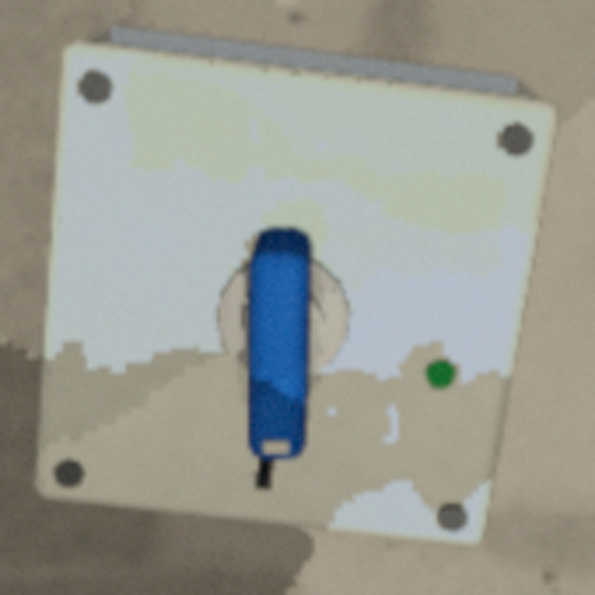

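Run:
```python
from h import *
c=pickle.load(open("w2.pkl","rb"))
P=pos(c,[(67,43),(555,105),(482,544),(38,492)],(225,115),3.5,.070)
e=np.roll(P,-1,0)-P; print(P.mean(0),np.linalg.norm(e,axis=1),np.degrees(np.arctan2(e[:,1],e[:,0])))
B=pos(c,[(280,248),(277,452)],(225,115),3.5,.106);print(B,B.mean(0),np.linalg.norm(B[1]-B[0]),np.degrees(np.arctan2(*(B[1]-B[0])[1::-1])))
state([*((P.mean(0)[:2]+B.mean(0)[:2])/2),.12])
```

```text
[0.4687 0.3211 0.07  ] [0.1191 0.1205 0.121  0.1202] [  76.2687  -12.99   -103.8643  166.1105]
[[0.4429 0.3246 0.106 ]
 [0.492  0.3176 0.106 ]] [0.4675 0.3211 0.106 ] 0.04950856723280863 -8.073610752286164
t 1.0 p [0.4469 0.3358 0.2267] q [ 0.6446  0.3646  0.1645  1.3758 -0.0004  0.7556] w 0.0853644634479845 F [ 0.1889 -0.2349 -0.1455]
tool x [-0.0038 -0.0034 -1.    ] y [ 0.1107  0.9938 -0.0038] yaw_y deg 83.64291714382398
shift tool [ 0.1067 -0.0119  0.023 ]
```

>>> arm_command([
  {"x":0.03,"y":-0.012,"z":0.023,"roll":0.03,"fingers":1},
  {"x":0.03,"y":0,"z":0,"roll":0,"fingers":1},
  {"x":0.03,"y":0,"z":0,"roll":0,"fingers":1},
  {"x":0.02,"y":0,"z":0,"roll":0,"fingers":1},
  {"x":0,"y":0,"z":0,"roll":0,"fingers":1},
])

```text
clock: 1.42
eef_pos: [0.4708, 0.3219, 0.115]
tool_rot: [0.055, 0.704, -0.054, 0.706]
ft_force: [-0.5, -0.4, 0.0]
grip_width: 0.0851
```

Run:
```python
from h import *
from workcell import camera
o,R,p=state([.4693,.3211,.077])
c=camera("wrist");cv2.imwrite("pics/w3.png",c["frame"][:,:,::-1])
```

```text
t 1.4167 p [0.4708 0.3219 0.115 ] q [ 0.5999  0.4499 -0.0055  1.1134 -0.0001  0.7531] w 0.08508284723489262 F [-0.4988 -0.3707  0.0443]
tool x [ 0.0017  0.001  -1.    ] y [0.1526 0.9883 0.0012] yaw_y deg 81.21951331155842
shift tool [ 0.038  -0.0011 -0.0014]
```

View pics/w3.png

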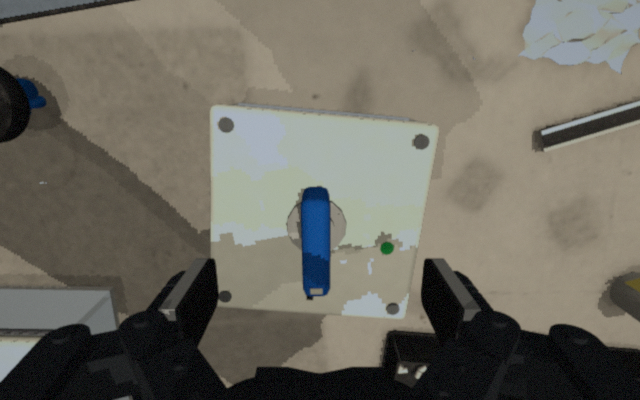

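The bar is at column 317, between the open jaws and parallel to them. I'll go down and close.

>>> arm_command([
  {"x":0.02,"y":-0.001,"z":-0.001,"roll":0,"fingers":1},
  {"x":0.017,"y":0,"z":0,"roll":0,"fingers":1},
  {"x":0,"y":0,"z":0,"roll":0,"fingers":1},
  {"x":0,"y":0,"z":0,"roll":0,"fingers":0},
  {"x":0,"y":0,"z":0,"roll":0,"fingers":0},
  {"x":0,"y":0,"z":0,"roll":0,"fingers":0},
  {"x":0,"y":0,"z":0,"roll":0,"fingers":0},
  {"x":0,"y":0,"z":0,"roll":0,"fingers":0},
])

```text
clock: 2.13
eef_pos: [0.4756, 0.3271, 0.0915]
tool_rot: [0.06, 0.699, -0.051, 0.711]
ft_force: [-1.0, -0.4, -0.0]
grip_width: 0.0256
```

Run:
```python
from h import *
from workcell import camera
o,R,p=state()
c=camera("wrist");cv2.imwrite("pics/w4.png",c["frame"][:,:,::-1])
```

```text
t 2.1333 p [0.4756 0.3271 0.0915] q [ 0.6027  0.4698 -0.0407  1.0395 -0.0005  0.7588] w 0.0255761475350477 F [-0.9851 -0.4274 -0.0021]
tool x [ 0.0175  0.0114 -0.9998] y [0.1553 0.9878 0.014 ] yaw_y deg 81.06243684124752
```

View pics/w4.png

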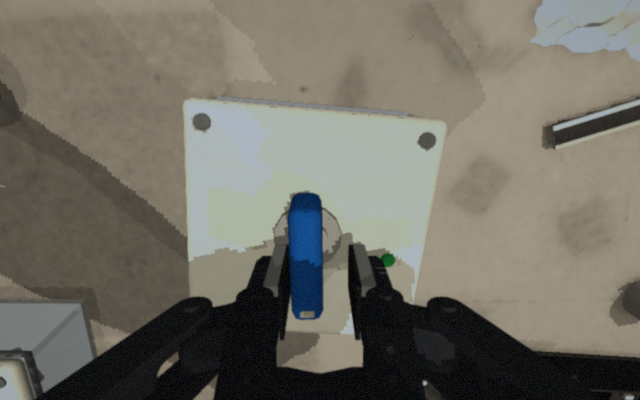

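The fingers are at 26 mm and not yet on the bar, which spans columns 288-322. The tool drifted up and outward during the rest rows. I'll open a little, bring it back and watch the drift.

```bash
python3 -c "
from h import *
state([.4693,.3211,.078])"
```

```text
t 2.1833 p [0.4753 0.3246 0.0916] q [ 0.602   0.4692 -0.0414  1.0426 -0.0053  0.7586] w 0.01766625928081734 F [ -4.0368 -20.3326  14.1704]
tool x [ 0.0175  0.0056 -0.9998] y [0.156  0.9877 0.0083] yaw_y deg 81.02579365346708
shift tool [ 0.0134 -0.0045 -0.0056]
```

>>> arm_command([
  {"x":0,"y":-0.007,"z":-0.006,"roll":0,"fingers":0.5},
  {"x":0,"y":0,"z":0,"roll":0,"fingers":0.5},
])

```text
clock: 2.35
eef_pos: [0.4685, 0.3176, 0.0926]
tool_rot: [0.058, 0.699, -0.054, 0.711]
ft_force: [-1.0, -0.0, 0.7]
grip_width: 0.0407
```

```bash
python3 -c "
from h import *
state([.4693,.3211,.078])"
```

```text
t 2.35 p [0.4685 0.3176 0.0926] q [ 0.5994  0.4509 -0.0682  1.0338 -0.0066  0.757 ] w 0.04073330909414991 F [-1.0209 -0.003   0.6649]
tool x [ 0.0184  0.0046 -0.9998] y [0.157  0.9876 0.0074] yaw_y deg 80.96724528553234
shift tool [0.0146 0.0035 0.    ]
```

>>> arm_command([
  {"x":0,"y":0,"z":0,"roll":0,"fingers":0.5},
])

```text
clock: 2.43
eef_pos: [0.4689, 0.3179, 0.0932]
tool_rot: [0.058, 0.698, -0.053, 0.712]
ft_force: [-0.3, -0.3, -0.1]
grip_width: 0.0425
```

```bash
python3 -c "
from h import *
state([.4693,.3211,.078])"
```

```text
t 2.4333 p [0.4689 0.3179 0.0932] q [ 0.5992  0.4502 -0.0677  1.0336 -0.0063  0.7571] w 0.04248225902680722 F [-0.3074 -0.3211 -0.0626]
tool x [ 0.0195  0.0056 -0.9998] y [0.1572 0.9875 0.0086] yaw_y deg 80.95257829153456
shift tool [ 0.0153  0.0031 -0.0004]
```

>>> arm_command([
  {"x":0.016,"y":0.003,"z":0,"roll":0,"fingers":0.5},
  {"x":0.001,"y":0,"z":0,"roll":0,"fingers":0.5},
])

```text
clock: 2.6
eef_pos: [0.4712, 0.3223, 0.0776]
tool_rot: [0.06, 0.697, -0.052, 0.713]
ft_force: [0.2, -0.7, -0.7]
grip_width: 0.0425
```

```bash
python3 -c "
from h import *
state([.4693,.3211,.078])"
```

```text
t 2.6 p [0.4712 0.3223 0.0776] q [ 0.603   0.4705 -0.0804  0.9963 -0.0057  0.7611] w 0.04249545736315786 F [ 0.1506 -0.737  -0.7033]
tool x [ 0.0227  0.0087 -0.9997] y [0.1574 0.9875 0.0121] yaw_y deg 80.94184575543456
shift tool [-0.0005 -0.0015 -0.0017]
```

>>> arm_command([
  {"x":0.0005,"y":-0.0015,"z":-0.002,"roll":-0.015,"fingers":0},
  {"x":0.0006,"y":-0.0003,"z":-0.0005,"roll":0,"fingers":0},
  {"x":0.0006,"y":-0.0003,"z":-0.0005,"roll":0,"fingers":0},
  {"x":0.0006,"y":0,"z":0,"roll":0,"fingers":0},
])

```text
clock: 2.93
eef_pos: [0.469, 0.3218, 0.0771]
tool_rot: [0.054, 0.697, -0.046, 0.714]
ft_force: [-2.0, -0.9, 2.3]
grip_width: 0.0142
```

```bash
python3 -c "
from h import *
state([.4693,.3211,.078])"
```

```text
t 2.9333 p [0.469  0.3218 0.0771] q [ 0.6043  0.4653 -0.0904  0.9887 -0.0055  0.7454] w 0.014188064856945619 F [-1.9728 -0.9427  2.3033]
tool x [ 0.0248  0.0105 -0.9996] y [0.1405 0.99   0.0139] yaw_y deg 81.92442358063944
shift tool [-0.0009 -0.0006  0.0005]
```

Gripped at 14.2 mm with little side force. Next, turn counter-clockwise, which is negative roll.

>>> arm_command([
  {"x":0.0005,"y":0,"z":0,"roll":-0.12,"fingers":0},
  {"x":0.0005,"y":0,"z":0,"roll":-0.12,"fingers":0},
  {"x":0.0005,"y":0,"z":0,"roll":-0.12,"fingers":0},
  {"x":0.0005,"y":0,"z":0,"roll":-0.12,"fingers":0},
  {"x":0.0005,"y":0,"z":0,"roll":-0.12,"fingers":0},
])

```text
clock: 3.35
eef_pos: [0.4691, 0.3209, 0.0771]
tool_rot: [-0.167, 0.677, 0.17, 0.696]
ft_force: [-0.4, -1.7, 2.6]
grip_width: 0.0143
```

```bash
python3 -c "
from h import *
state([.4693,.3211,.078])"
```

```text
t 3.35 p [0.4691 0.3209 0.0771] q [ 0.6034  0.4642 -0.0923  0.9872 -0.0064  0.122 ] w 0.01431847101583161 F [-0.3634 -1.7088  2.6211]
tool x [ 0.0259  0.0101 -0.9996] y [-0.4629  0.8864 -0.0031] yaw_y deg 117.57669120733986
shift tool [-0.0009  0.0001  0.0003]
```

Turned 36° with little force. About 34° remains.

>>> arm_command([
  {"x":0.0005,"y":0,"z":0,"roll":-0.12,"fingers":0},
  {"x":0.0005,"y":0,"z":0,"roll":-0.12,"fingers":0},
  {"x":0.0005,"y":0,"z":0,"roll":-0.12,"fingers":0},
  {"x":0.0005,"y":0,"z":0,"roll":-0.12,"fingers":0},
  {"x":0.0005,"y":0,"z":0,"roll":-0.1,"fingers":0},
  {"x":0.0005,"y":0,"z":0,"roll":-0.04,"fingers":0},
])

```text
clock: 3.85
eef_pos: [0.4699, 0.3205, 0.0771]
tool_rot: [-0.38, 0.587, 0.377, 0.608]
ft_force: [-0.0, -0.9, 2.6]
grip_width: 0.0141
```

Run:
```python
from h import *
from workcell import camera
o,R,p=state([.4693,.3211,.078]);print(o["ft_torque"])
c=camera("wrist");cv2.imwrite("pics/w5.png",c["frame"][:,:,::-1])
```

```text
t 3.85 p [0.4699 0.3205 0.0771] q [ 0.6017  0.4631 -0.094   0.9841 -0.006  -0.5284] w 0.014112183327373885 F [-0.0432 -0.8714  2.6332]
tool x [ 0.0277  0.0118 -0.9995] y [-0.9042  0.4267 -0.02  ] yaw_y deg 154.7369239132
shift tool [-0.0009  0.0008  0.0003]
[ 0.1321  0.3074 -0.3921]
```

View pics/w5.png

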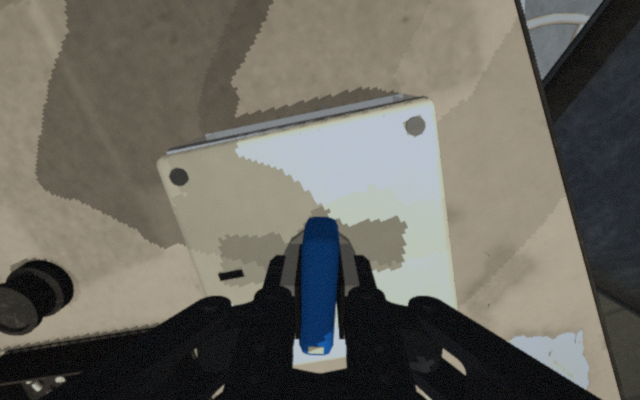

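The tap is at its stop: the moment is 0.39 N m and yaw went from 82° to 154.7°. The picture shows the bar turned well away from the shut mark at (231,275). Next I'll relax the twist slightly and lift.

>>> arm_command([
  {"x":0,"y":0,"z":0,"roll":0.03,"fingers":0},
  {"x":-0.008,"y":0,"z":0,"roll":0,"fingers":0},
  {"x":-0.01,"y":0,"z":0,"roll":0,"fingers":0},
  {"x":-0.012,"y":0,"z":0,"roll":0,"fingers":0},
  {"x":-0.015,"y":0,"z":0,"roll":0,"fingers":0},
])

```text
clock: 4.32
eef_pos: [0.4646, 0.3172, 0.1196]
tool_rot: [-0.37, 0.597, 0.367, 0.609]
ft_force: [0.3, -0.7, -3.0]
grip_width: 0.0137
```

Run:
```python
from h import *
from workcell import camera
o,R,p=state([.44,.3211,.2]);print(o["ft_torque"])
c=camera("side");cv2.imwrite("pics/s6.png",c["frame"][:,:,::-1])
```

```text
t 4.3167 p [0.4646 0.3172 0.1196] q [ 0.602   0.4209 -0.0388  1.0946 -0.0057 -0.4947] w 0.013723485934266139 F [ 0.2814 -0.6803 -3.01  ]
tool x [ 0.0168  0.0047 -0.9998] y [-0.8896  0.4566 -0.0128] yaw_y deg 152.83205008314255
shift tool [-0.0807  0.0227 -0.0068]
[0.0226 0.0663 0.0194]
```

View pics/s6.png

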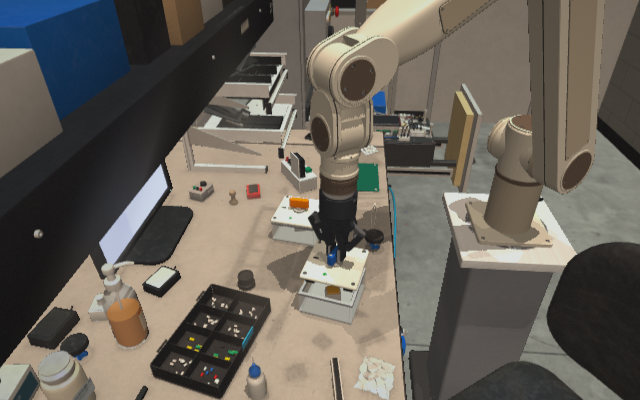

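The lid is up about 42 mm, level and free of its box, and its weight of about 3 N is carried. I'll raise it further before crossing.

>>> arm_command([
  {"x":-0.018,"y":0,"z":0,"roll":0,"fingers":0},
  {"x":-0.022,"y":0,"z":0,"roll":0,"fingers":0},
  {"x":-0.022,"y":0,"z":0,"roll":0,"fingers":0},
  {"x":-0.018,"y":-0.003,"z":-0.006,"roll":0,"fingers":0},
  {"x":-0.005,"y":-0.007,"z":-0.015,"roll":0,"fingers":0},
  {"x":0,"y":-0.011,"z":-0.022,"roll":0,"fingers":0},
  {"x":0,"y":-0.014,"z":-0.027,"roll":0,"fingers":0},
  {"x":0,"y":-0.014,"z":-0.027,"roll":0,"fingers":0},
])

```text
clock: 5.03
eef_pos: [0.4633, 0.2091, 0.2117]
tool_rot: [-0.373, 0.592, 0.37, 0.611]
ft_force: [0.2, -0.7, -4.1]
grip_width: 0.0138
```

Run:
```python
from h import *
o,R,p=state([.442,-.2316,.2])
```

```text
t 5.0333 p [0.4633 0.2091 0.2117] q [ 0.4244  0.2456 -0.0403  1.2586 -0.0008 -0.6831] w 0.013811149234453526 F [ 0.2151 -0.6913 -4.0837]
tool x [ 0.0243  0.0101 -0.9997] y [-0.8944  0.4469 -0.0172] yaw_y deg 153.44783915667958
shift tool [ 0.0068 -0.1777 -0.404 ]
```

>>> arm_command([
  {"x":0,"y":-0.0125,"z":-0.029,"roll":0,"fingers":0},
  {"x":0,"y":-0.0125,"z":-0.029,"roll":0,"fingers":0},
  {"x":0,"y":-0.0125,"z":-0.029,"roll":0,"fingers":0},
  {"x":0,"y":-0.0125,"z":-0.029,"roll":0,"fingers":0},
  {"x":0,"y":-0.0125,"z":-0.029,"roll":0,"fingers":0},
  {"x":0,"y":-0.0125,"z":-0.029,"roll":0,"fingers":0},
  {"x":0,"y":-0.0125,"z":-0.029,"roll":0,"fingers":0},
  {"x":0,"y":-0.0125,"z":-0.029,"roll":0,"fingers":0},
  {"x":0,"y":-0.0125,"z":-0.029,"roll":0,"fingers":0},
  {"x":0,"y":-0.0125,"z":-0.029,"roll":0,"fingers":0},
])

```text
clock: 5.87
eef_pos: [0.432, -0.1281, 0.2022]
tool_rot: [-0.373, 0.596, 0.37, 0.607]
ft_force: [1.2, 0.7, -2.8]
grip_width: 0.014
```

Run:
```python
from h import *
o,R,p=state([.442,-.2316,.2])
```

```text
t 5.8667 p [ 0.432  -0.1281  0.2022] q [-0.2946  0.1483 -0.1878  1.221   0.0092 -1.4012] w 0.014037568580153401 F [ 1.1781  0.6564 -2.8429]
tool x [ 0.0157  0.0048 -0.9999] y [-0.8941  0.4477 -0.0119] yaw_y deg 153.40280310526185
shift tool [ 0.0019 -0.0553 -0.088 ]
```

>>> arm_command([
  {"x":0,"y":-0.016,"z":-0.025,"roll":0,"fingers":0},
  {"x":0.002,"y":-0.016,"z":-0.025,"roll":0,"fingers":0},
  {"x":0.01,"y":-0.012,"z":-0.02,"roll":0,"fingers":0},
  {"x":0.02,"y":-0.007,"z":-0.01,"roll":0,"fingers":0},
  {"x":0.025,"y":-0.002,"z":-0.003,"roll":0,"fingers":0},
  {"x":0.02,"y":0,"z":0,"roll":0,"fingers":0},
  {"x":0.003,"y":0,"z":0,"roll":0,"fingers":0},
])

```text
clock: 6.45
eef_pos: [0.4339, -0.2428, 0.1172]
tool_rot: [-0.37, 0.601, 0.363, 0.609]
ft_force: [-0.5, 1.0, -3.0]
grip_width: 0.0138
```

Run:
```python
from h import *
from workcell import camera
o,R,p=state([.442,-.2316,.036])
c=camera("side");cv2.imwrite("pics/s7.png",cv2.resize(c["frame"][90:290,220:480,::-1],None,fx=3,fy=3,interpolation=cv2.INTER_CUBIC))
c=camera("scene");cv2.imwrite("pics/sc7.png",cv2.resize(c["frame"][200:400,260:520,::-1],None,fx=3,fy=3,interpolation=cv2.INTER_CUBIC));pickle.dump(c,open("sc7.pkl","wb"))
state()
```

```text
t 6.45 p [ 0.4339 -0.2428  0.1172] q [-0.5136  0.3062 -0.218   1.0326  0.0057 -1.6034] w 0.013836168434846398 F [-0.4781  0.9937 -3.004 ]
tool x [ 0.0149 -0.0019 -0.9999] y [-0.8864  0.4627 -0.0141] yaw_y deg 152.43853104252202
shift tool [ 0.0813 -0.0008  0.0133]
t 6.55 p [ 0.4351 -0.2427  0.1196] q [-0.5123  0.304  -0.2143  1.0362  0.0058 -1.603 ] w 0.01381282131228634 F [-0.0547  0.6056 -2.6753]
tool x [ 0.0172 -0.003  -0.9998] y [-0.8868  0.4618 -0.0166] yaw_y deg 152.49205189419908
```

View pics/s7.png

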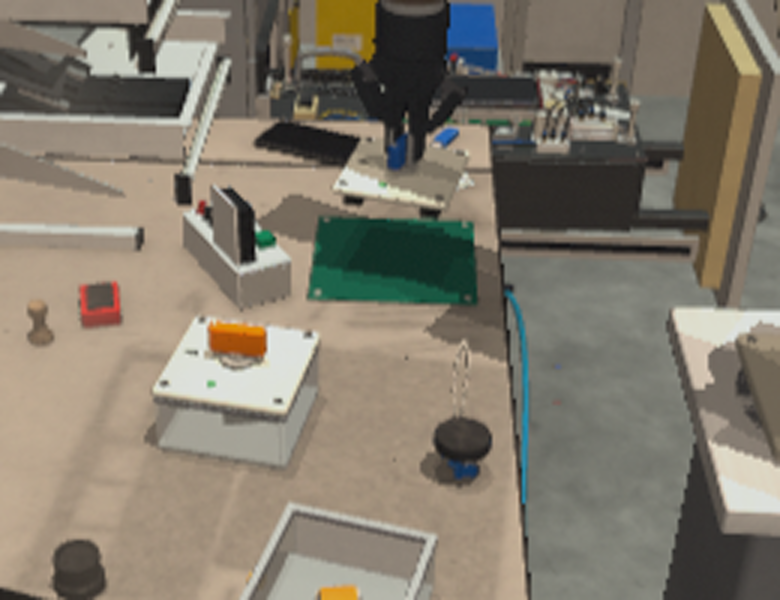

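View pics/sc7.png

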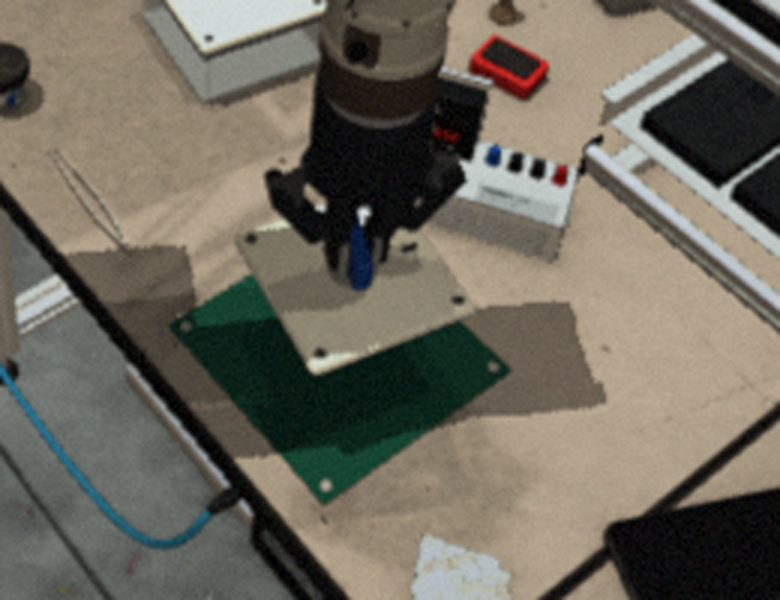

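The tap, still turned, holds the lid level over the mat, with the lid's shadow under it. I'll lower it in stages.

>>> arm_command([
  {"x":0.018,"y":0,"z":0.006,"roll":0,"fingers":0},
  {"x":0.018,"y":0,"z":0.005,"roll":0,"fingers":0},
  {"x":0.013,"y":0,"z":0.002,"roll":0,"fingers":0},
  {"x":0.008,"y":0,"z":0,"roll":0,"fingers":0},
])

```text
clock: 6.88
eef_pos: [0.447, -0.2335, 0.069]
tool_rot: [-0.376, 0.597, 0.358, 0.612]
ft_force: [-0.6, -0.5, -2.7]
grip_width: 0.0142
```

Run:
```python
from h import *
o,R,p=state([.442,-.2316,.036])
```

```text
t 6.8833 p [ 0.447  -0.2335  0.069 ] q [-0.4846  0.3602 -0.284   0.8953  0.0052 -1.5761] w 0.01424166385725946 F [-0.5674 -0.5312 -2.7228]
tool x [ 0.0301 -0.0099 -0.9995] y [-0.8869  0.4609 -0.0313] yaw_y deg 152.54007164380934
shift tool [ 0.0328  0.0063 -0.0008]
```

>>> arm_command([
  {"x":0.01,"y":0.004,"z":0,"roll":0,"fingers":0},
  {"x":0.01,"y":0.003,"z":0,"roll":0,"fingers":0},
  {"x":0.007,"y":0.002,"z":0,"roll":0,"fingers":0},
])

```text
clock: 7.13
eef_pos: [0.4429, -0.2304, 0.0447]
tool_rot: [-0.379, 0.595, 0.357, 0.612]
ft_force: [-0.1, -0.7, -3.2]
grip_width: 0.0139
```

Run:
```python
from h import *
o,R,p=state([.442,-.2316,.036])
```

```text
t 7.1333 p [ 0.4429 -0.2304  0.0447] q [-0.4827  0.3781 -0.3347  0.8188  0.005  -1.5769] w 0.013948572842053869 F [-0.1202 -0.6779 -3.1562]
tool x [ 0.037  -0.0138 -0.9992] y [-0.8879  0.4583 -0.0392] yaw_y deg 152.69676457070543
shift tool [ 0.0086  0.0006 -0.0015]
```

>>> arm_command([
  {"x":0.004,"y":0.001,"z":0,"roll":0,"fingers":0},
  {"x":0.003,"y":0,"z":0,"roll":0,"fingers":0},
  {"x":0.002,"y":0,"z":0,"roll":0,"fingers":0},
])

```text
clock: 7.38
eef_pos: [0.4434, -0.2305, 0.0372]
tool_rot: [-0.38, 0.594, 0.356, 0.613]
ft_force: [-2.0, 1.7, 3.5]
grip_width: 0.0138
```

Run:
```python
from h import *
o,R,p=state([.442,-.2316,.036])
```

```text
t 7.3833 p [ 0.4434 -0.2305  0.0372] q [-0.4822  0.387  -0.3454  0.796   0.0046 -1.5775] w 0.013798635083457567 F [-1.9865  1.6587  3.5458]
tool x [ 0.0396 -0.0156 -0.9991] y [-0.8883  0.4574 -0.0424] yaw_y deg 152.7565824587534
shift tool [ 0.0012  0.0008 -0.0016]
```

Contact: the force went from -3 N to +3.5 N at the expected height. I'll settle it, open and look.

>>> arm_command([
  {"x":0.0015,"y":0,"z":0,"roll":0,"fingers":0},
  {"x":0.0005,"y":0,"z":0,"roll":0,"fingers":0.6},
  {"x":0.0005,"y":0,"z":0,"roll":0,"fingers":0.6},
  {"x":0.0005,"y":0,"z":0,"roll":0,"fingers":0.6},
  {"x":0.0005,"y":0,"z":0,"roll":0,"fingers":0.6},
])

```text
clock: 7.8
eef_pos: [0.4473, -0.2324, 0.0376]
tool_rot: [-0.383, 0.593, 0.353, 0.614]
ft_force: [-0.1, 0.0, -0.5]
grip_width: 0.0514
```

Run:
```python
from h import *
from workcell import camera
o,R,p=state([.442,-.2316,.036])
c=camera("wrist");cv2.imwrite("pics/w8.png",c["frame"][:,:,::-1])
```

```text
t 7.8 p [ 0.4473 -0.2324  0.0376] q [-0.4822  0.388  -0.3432  0.7884  0.0048 -1.5776] w 0.05136217773957939 F [-0.1411  0.0429 -0.5295]
tool x [ 0.0476 -0.0194 -0.9987] y [-0.8879  0.4571 -0.0512] yaw_y deg 152.76183183878848
shift tool [ 0.0013  0.0051 -0.0017]
```

View pics/w8.png

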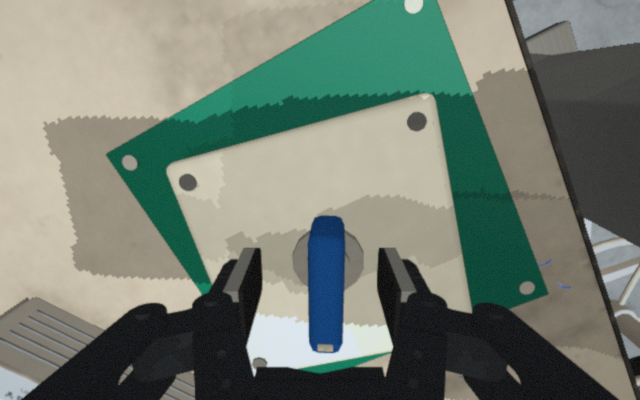

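Both pads stand clear of the bar, which is at columns 310-343 with the pads near 250 and 390. The lid lies within the mat. I'll retreat upward and then aside for a clear look.

>>> arm_command([
  {"x":-0.015,"y":0.004,"z":0,"roll":0,"fingers":0.6},
  {"x":-0.025,"y":0.001,"z":0,"roll":0,"fingers":0.6},
  {"x":-0.035,"y":0,"z":0,"roll":0,"fingers":0.6},
  {"x":-0.035,"y":0,"z":0,"roll":0,"fingers":0.6},
  {"x":-0.03,"y":0,"z":0,"roll":0,"fingers":0.6},
  {"x":0,"y":0.015,"z":0.03,"roll":0,"fingers":0.6},
  {"x":0,"y":0.015,"z":0.03,"roll":0,"fingers":0.6},
  {"x":0,"y":0.015,"z":0.03,"roll":0,"fingers":0.6},
  {"x":0,"y":0.01,"z":0.02,"roll":0,"fingers":0.6},
  {"x":0,"y":0,"z":0,"roll":0,"fingers":0.6},
])

```text
clock: 8.68
eef_pos: [0.44, -0.1029, 0.1834]
tool_rot: [-0.382, 0.592, 0.349, 0.618]
ft_force: [-0.3, 0.1, -1.4]
grip_width: 0.0513
```

Run:
```python
from h import *
from workcell import camera
o,R,p=state()
c=camera("side");pickle.dump(c,open("s9.pkl","wb"));cv2.imwrite("pics/s9.png",cv2.resize(c["frame"][150:350,220:420,::-1],None,fx=3,fy=3,interpolation=cv2.INTER_CUBIC))
c=camera("scene");pickle.dump(c,open("sc9.pkl","wb"));cv2.imwrite("pics/sc9.png",cv2.resize(c["frame"][262:367,310:440,::-1],None,fx=6,fy=6,interpolation=cv2.INTER_CUBIC))
```

```text
t 8.6833 p [ 0.44   -0.1029  0.1834] q [-0.2247  0.1292 -0.2632  1.1201 -0.0075 -1.3123] w 0.05132286432926053 F [-0.2932  0.1469 -1.4015]
tool x [ 0.0551 -0.0203 -0.9983] y [-0.8838  0.4642 -0.0582] yaw_y deg 152.28798816996087
```

View pics/s9.png

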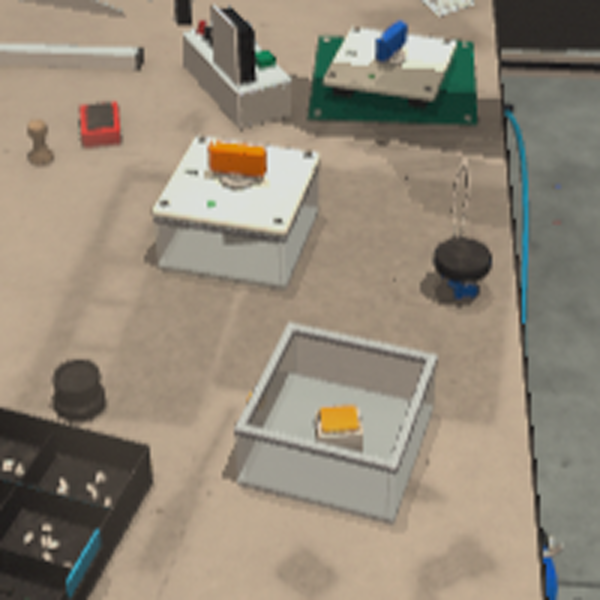

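View pics/sc9.png

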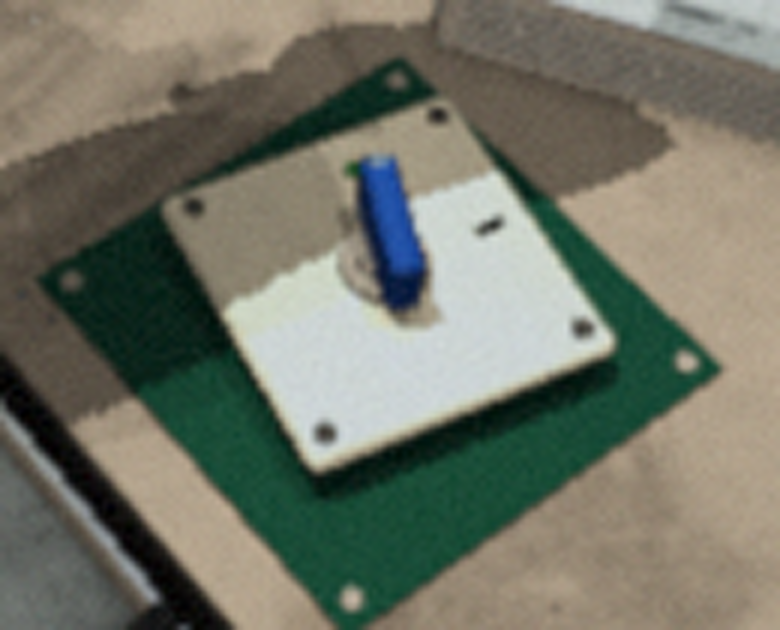

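The lid lies flat on the mat with its tap across the lid. The blue box is open, the orange box is shut, and the loupe and jar look in place. Next I'll check the numbers.

Run:
```python
from h import *
c=pickle.load(open("sc9.pkl","rb"))
P=pos(c,[(163,205),(455,98),(617,345),(318,473)],(310,262),6,.029)
e=np.roll(P,-1,0)-P; print(P.mean(0),np.linalg.norm(e,axis=1),np.degrees(np.arctan2(e[:,1],e[:,0])))
B=pos(c,[(380,160),(408,270)],(310,262),6,.065);print(B,np.degrees(np.arctan2(*(B[1]-B[0])[1::-1])))
M=pos(c,[(40,280),(402,58),(720,370),(345,632)],(310,262),6,.003);print(M.mean(0))
a=pickle.load(open("c0.pkl","rb"))
for n,f in(("scene","sc9.pkl"),("side","s9.pkl")):
    f=pickle.load(open(f,"rb"))["frame"].astype(int);g=a[n]["frame"].astype(int)
    R={"scene":{"orange":(305,170,372,232),"jar":(245,210,275,242),"loupe":(308,142,330,162)},"side":{"orange":(270,190,330,246),"jar":(362,226,386,252),"loupe":(236,268,257,292)}}[n]
    for k,(x0,y0,x1,y1) in R.items():
        G=g[y0:y1,x0:x1].sum(2).astype(np.float32);F=f[y0:y1,x0:x1].sum(2).astype(np.float32)
        print(n,k,cv2.phaseCorrelate(G,F))
```

```text
[ 0.446  -0.2304  0.029 ] [0.1238 0.12   0.1217 0.1226] [ -12.2156 -103.051   169.0062   78.0015]
[[ 0.457  -0.2085  0.065 ]
 [ 0.434  -0.2503  0.065 ]] -118.91466238582687
[ 0.4421 -0.2316  0.003 ]
scene orange ((-0.41262818836236903, 0.1047145919313408), 0.14298524169458282)
scene jar ((0.14676207163211252, -0.013222751297405466), 0.8938901009658973)
scene loupe ((-0.027539365082979828, -0.10710478802303136), 0.519335097571214)
side orange ((-0.05439653280465606, 0.04234649333582041), 0.9801914025015301)
side jar ((0.001880052285910594, 0.3456329623171719), 0.8248661230375738)
side loupe ((-0.0008194148915787736, -0.012624884707998163), 1.0006490620887942)
```

The lid's centre is about 4 mm from the mat's centre, and its sides measure a consistent 120-124 mm at the expected height. The tap is at about 73°, and the other objects haven't moved. Handing in.

```bash
python3 -c "
from workcell import job_done
print(job_done())"
```

```text
the job is handed in; nothing more can be done
None
```

I turned the blue tap counter-clockwise to its stop while the lid was still on its box. Then I lifted the lid off by the tap, carried it across and set it down on the green mat. The job was handed in at about 8.8 s; it reports no verdict.

**Last checks:**
- **Position:** the lid lies flat, with its centre about 4 mm from the mat's centre (limit 30 mm).
- **Tap:** it measures about 73° open (1.27 rad).
- **Other objects:** comparing pictures from before and after, the orange box, the loupe and the jar moved by less than half a pixel. The scene camera's match on the orange box was too weak to rely on, but the side camera showed it clearly unmoved.
- **Robot:** the gripper is clear of everything.

**What went wrong on the way:**
- The first move call was refused because of missing keys, and nothing moved.
- My first attempt to close on the tap was off by several millimetres because the arm drifts a little in rest rows. One finger touched the bar with about 25 N, so I reopened, re-centred and gripped it properly.
- The same drift left the tool tilted by up to about 0.06 rad at the end. The pictures show no effect on the lid.

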